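# Free the seized latch knob of the scrap bin and open its lid

### The job

The latch knob on the steel scrap bin has seized. Work it loose without forcing it: rock it gently back and forth between the points where it resists until it breaks free, turn it on anticlockwise about a quarter turn so that the latch bar is clear of the lid, then lift the lid by its handle until it stands open. Let go and leave the things round the bin where they are.

Things in the scene. Friction and masses are not known exactly. Their poses are not given: they have to be found in the camera images.
- scrap_bin: low steel scrap bin fixed to the worktop, 110 mm deep (its x), 240 mm wide (its y), 130 mm high; origin under its centre, z up, front faces its -x. Its right-hand 89 mm (-y end) is a closed latch compartment with the knob on top; the rest (+y) is an open box covered by the hinged lid
- knob_grip (a point): middle of the black winged knob, on its vertical axis, 78 mm from the bin's centre to its -y, 174 mm above the worktop. Wing: upright bar 38 mm long (point y), 14 mm thick (point x), 40 mm high, 20 mm of it above this point; pinch it across its thickness from above. The hub below it is 28 mm across. Keep fingers off the latch bar, whose top is 32 mm below this point
- latch_tip (a point): tip of the steel latch bar (18 mm wide, 5 mm thick) on the spindle, 66 mm from the knob's axis and 140 mm above the worktop; at the start it lies over the lid's edge and holds it shut. It points the way the spindle does, and so does the wing's long side when the knob is not wound up
- spindle (a joint): spindle and latch bar angle, rad, plus = anticlockwise from above; 0: bar along the bin's +y; over 1.3: clear of the lid; stop 1.65; stays put, turns at 0.15 N m. Seized, it moves about 0.13 rad either side of 0. Turned right up to a resisting point it gives inside; then the other side is due, arcs widen to 0.45. After 4 to 6 half-strokes it frees anticlockwise; pushing harder never helps
- hub (a joint): wind-up in rad of the winged handle relative to the spindle (springy hub, 5 N m per rad, plus = handle ahead anticlockwise); handle angle = spindle + hub. About 0.03 while the spindle turns, more when it is up against a resisting point: 0.06 to 0.15 there is a good push; over 0.2 (1.0 N m) it snaps. The side due first differs from start to start
- lid_handle (a point): middle of the lid's handle: a round steel bar, 10 mm thick and 56 mm long along the bin's y, held 31 mm above the lid plate on two end posts; 16 mm in front of (bin's -x) and 46 mm to the +y of the bin's centre, 167 mm above the worktop when shut
- lid_hinge (a point): middle of the lid's hinge axis, at the far edge of the bin (bin's x = +56 mm, y = +46 mm, 133 mm above the worktop); the axis runs along the bin's y. The handle bar lies 72 mm in front of it and 34 mm above it when shut
- lid (a joint): opening angle of the lid in rad: 0 shut, grows as the handle end is lifted and swings back away from the robot, stop at 1.6. Stiff hinge of 0.2 N m, the lid stays where it is left. Standing open means over 1.0
- mug: spotted ceramic mug, 82x114x91 mm, bystander standing near the bin's +y end; origin under its centre
- pepper_mill: wooden pepper mill, 58 mm across, 170 mm high, bystander on the worktop on the right, behind the apple; origin under its centre
- apple: apple, 80 mm, bystander on the worktop on the right; origin under its centre
- salt_shaker: salt shaker, 44 mm across, 90 mm high, bystander standing 80 to 120 mm off the bin's -y end; origin under its centre

How it is judged:
On the way, in this order (a step that is already met when the one before it is completed fails the run):
1. the knob has broken free and the latch bar is turned clear of the lid (spindle over 1.3 rad) with the lid still shut (value of joint spindle above 1.3 rad and value of joint lid below 0.1 rad), for 0.1 s.
2. the lid stands open (over 1.0 rad) (value of joint lid above 1 rad), for 0.1 s.
At the end, for the whole second after the job is handed in: The latch knob stands turned anticlockwise by over 1.3 rad, the lid stands open by over 1.0 rad and at rest, and the mug, pepper mill, apple and salt shaker are where they were (within 30 mm) (value of joint spindle above 1.3 rad and value of joint lid above 1 rad and velocity of joint lid between -0.05 and 0.05 rad/s); the robot touches nothing.
It fails at once if the knob's hub is wound over 0.2 rad (the knob snaps) (value of joint hub above 0.2 rad or value of joint hub below -0.2 rad).
It fails at once if the lid is forced up past the latch bar (over 0.15 rad with the spindle under 1.0 rad) (value of joint lid above 0.15 rad and value of joint spindle below 1 rad).
It fails at once if a bystander is moved by over 30 mm (distance of any of mug, pepper_mill, apple, salt_shaker from where it was at the start of the episode above 0.03 m).
It also fails if it takes over 69 s, if anything falls off the work surface, if the arm or the gripper's body presses on something with over 40 N, if the wrist force passes 120 N, or if a joint passes its speed limit or range.

### The arm

A 7-joint arm with a two-finger parallel gripper is mounted at the origin on a cart in front of the work surface, level with it; the furniture and walls round the work are solid. World frame = base frame: x ahead of the robot, y to its left, z up, the work surface at z = 0. Lengths are in m, angles in rad, forces in N, time in s.
With the tool pointing down it reaches from about 0.35 to 0.9 m from the base axis. Payload 8.1 kg.
Tool frame: the origin (TCP) lies at the very end of the fingers, on their centre line; the grasp point (between the pads) lies 19 mm behind it; z points along the fingers, y is the line along which they close (so a half turn about z gives the same grasp; the last joint's range is limited). The gripper opens to 92 mm and grips with 3 to 60 N. Pads are 19 mm wide; open, the fingers measure 130 mm over their backs; the gripper's body (75 mm by 190 mm) begins 47 mm behind the grasp point.
Start: joints at [-1.349, 0.434, 0.025, 1.573, -0.012, 1.134, -0.075], TCP at [0.199, 0.592, 0.227] pointing down, gripper open.
Joint ranges: [-2.62, 2.62], [-0.44, 2.09], [-1.27, 1.32], [0.08, 2.57], [-1.32, 4.46], [0.12, 2], [-2.74, 2.74]. Speed limits (rad/s): [2.22, 2.22, 3.01, 3.01, 3.14, 3.14, 3.14].

### API

Orientations are given as a rotation vector (axis times angle).
In Python, from cell import arm gives the robot as it stands.
- The arm moves only by the tool jog_arm, never from a script. Its argument "rows" is a list of rows, each a list of 3 entries, a list of its own where there are three numbers: the shift along the world's x, y, z in cm, then the turn, a rotation vector about the world's x, y, z in degrees, then the opening, from 0 (shut) to 1 (fully open). A call has 1 to 8 rows; each row is the pose to reach, as a shift and turn from the pose commanded when the call began; what a row does not reach only later rows make up. A row lasts 1/8 s, in which the tool goes at most 62.5 mm and 10.7 degrees, less where a joint would pass 70% of its speed; a pose out of reach is approached as far as the arm can. A call with a gripper value outside its range is refused whole. The fingers move at their own pace and stop on an object; "newtons" is the grip in N (left out, the last holds). Time passes only in rows, so rows that repeat a pose let the fingers close. It gives the time, the measured TCP pose, the force, the opening and the grip force at its end, in the units of the state.
- arm.observe(): the state, without advancing time (a new reading comes with each control period).
- arm.get_image(name): name is "scene" or "top"; returns a dict with "img" (400x640x3 uint8, red, green, blue), "depth" (400x640 float32, m along the optical axis (not along the pixel's ray), 0 where there is no reading), "fx", "fy", "cx", "cy" (pixels), "rvec" (rotation vector, rad) and "tvec" (3), from world to camera coordinates, as OpenCV has them. Camera axes: x right, y down, z forward; pixel columns grow to the right and rows downward; lengths in m; the calibration is good to about 2 mm. A picture is of the moment at which its call begins.
- arm.sign_off(): hands the job in; it is judged then, once.
The state is a dict: "clock": time; "joints": joint angles; "dq": joint speeds; "joint_efforts": joint torques, N m; "position": TCP position; "ee_rot": TCP orientation; "force": force on the tool from outside, world axes, zero at the start; "ft_torque": the same for the moment, N m; "width": opening from 0.0 (shut) to 1.0 (fully open); "gripper_force": force on a finger pad.
Only numpy, scipy, OpenCV 4.12 (cv2) and the standard library are available. Lean on these libraries where they do the work, as an engineer would, in place of code of your own. Each camera call takes 0.05 s, during which the arm holds its last target. There are 200 camera calls.

## Working session

There is one attempt and no reset: what is moved stays moved. The work goes in short steps, Python scripts to look and compute and a tool call to move; the robot and the scene stay as the last step left them, time stands still between calls to the robot, and variables do not carry over. Pictures are saved under pics/ and viewed, at most 10 in all, crops included, and the job is handed in when it is done.

Besides the shell and the picture viewer there is one more tool, called after "Call:" as name(argument=value, ...) on one line, values as JSON. jog_arm: Moves the arm, as the interface text tells. Its arguments: {"type":"object","properties":{"rows":{"type":"array","items":{"type":"array"}},"newtons":{"type":"number"}},"required":["rows"]}

```bash
mkdir -p pics; ls; cat > h.py <<'E'
import numpy as np, cv2
from cell import arm
from scipy.spatial.transform import Rotation as R
def cloud(d):
    z=d["depth"]; v,u=np.indices(z.shape)
    c=np.stack([(u-d["cx"])/d["fx"]*z,(v-d["cy"])/d["fy"]*z,z],-1)
    M=R.from_rotvec(np.ravel(d["rvec"])).as_matrix()
    w=(c-np.ravel(d["tvec"]))@M; w[z<=0]=np.nan
    return w
def save(d,n): cv2.imwrite("pics/"+n,d["img"][:,:,::-1])
def proj(d,p): return cv2.projectPoints(np.array(p,float).reshape(-1,3),np.ravel(d["rvec"]).astype(float),np.ravel(d["tvec"]).astype(float),np.array([[d["fx"],0,d["cx"]],[0,d["fy"],d["cy"]],[0,0,1.]]),None)[0].reshape(-1,2)
E
python3 - <<'E'
from h import *
for n in("top","scene"):
    d=arm.get_image(n); save(d,n+"0.png"); np.savez(n+"0.npz",w=cloud(d),img=d["img"])
    print(n,d["fx"],d["tvec"],d["rvec"])
print(arm.observe())
E
```

```text
pics
top 501.7899111170095 [-0.10701007  0.55069623  1.43437395] [ 2.15132486 -1.78028941  0.36931884]
scene 518.6293883333597 [-0.24602353  0.34136143  1.0820789 ] [ 1.83666806 -1.08289439  0.64423181]
{'clock': 0.1, 'joints': array([-1.34860317,  0.43513169,  0.02498747,  1.57398235, -0.01162338,
        1.1340046 , -0.07514569]), 'dq': array([ 8.60036117e-04, -1.25464052e-03, -5.91041123e-04, -9.99679858e-04,
       -1.06645733e-03,  1.36725318e-04,  7.08938431e-05]), 'joint_efforts': array([ 2.93921083e-03, -6.69126391e+01,  9.87759791e-01, -3.15143859e+01,
       -6.04165345e-02,  3.74228158e-02,  6.07187098e-05]), 'position': array([0.19935211, 0.59188159, 0.22604622]), 'ee_rot': array([-5.08138780e-01, -3.10010980e+00,  2.16134162e-03]), 'force': array([ 0.96702937, -0.4220353 ,  0.23725905]), 'ft_torque': array([0.00621545, 0.00442317, 0.01281678]), 'gripper_force': 0.0, 'width': 1.006188170501459}
```

View pics/top0.png

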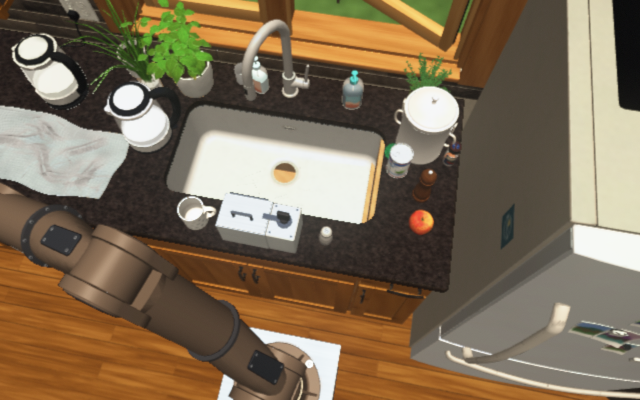

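View pics/scene0.png

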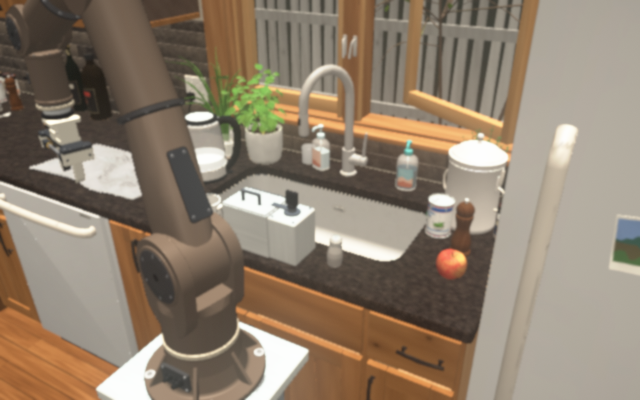

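The top view shows the bin at about u 217–301, v 193–252. The knob is near (283,215), the lid handle near (242,213), the mug at (195,212), the shaker at (326,235), the apple at (421,222) and the mill at (427,180). Next I measure the bin pose from depth.

```bash
python3 - <<'E'
from h import *
P=[]
for n,(u0,u1,v0,v1) in dict(top=(205,310,185,260),scene=(215,325,180,270)).items():
    w=np.load(n+"0.npz")["w"][v0:v1,u0:u1].reshape(-1,3)
    w=w[np.isfinite(w).all(1)]
    s=w[(w[:,2]>.122)&(w[:,2]<.142)]
    r=cv2.minAreaRect(s[:,:2].astype(np.float32)); print(n,len(s),r,np.median(s[:,2]))
    k=w[(w[:,2]>.18)&(w[:,2]<.21)]; print(" knob",len(k),k.mean(0) if len(k) else 0, cv2.minAreaRect(k[:,:2].astype(np.float32)))
    h=w[(w[:,2]>.155)&(w[:,2]<.18)]; 
    h=h[np.linalg.norm(h[:,:2]-k.mean(0)[:2],axis=1)>.06]; print(" handle",len(h),h.mean(0),cv2.minAreaRect(h[:,:2].astype(np.float32)))
E
python3 - <<'E'
import cv2
a=cv2.imread("pics/top0.png")[180:260,170:350]
b=cv2.imread("pics/scene0.png")[170:280,190:370]
import numpy as np
cv2.imwrite("pics/crop0.png",np.vstack([cv2.resize(a,None,fx=3.1,fy=3.1),cv2.resize(b,None,fx=3.1,fy=3.1)])[:600])
E
```

```text
top 2548 ((0.45556503534317017, 0.1459180861711502), (0.24037925899028778, 0.12022890150547028), 89.55488586425781) 0.13357109063215294
 knob 71 [0.45023103 0.06690046 0.19150623] ((0.45101308822631836, 0.06712258607149124), (0.03674238547682762, 0.014602795243263245), 83.92009735107422)
 handle 81 [0.43692817 0.19026057 0.1688859 ] ((0.4378531873226166, 0.19106289744377136), (0.06312084197998047, 0.011736301705241203), 89.1924819946289)
scene 1712 ((0.45525795221328735, 0.14597195386886597), (0.2421691119670868, 0.12154830247163773), 89.19778442382812) 0.13366651636791796
 knob 82 [0.44837082 0.06610428 0.18864841] ((0.4509676396846771, 0.06732694059610367), (0.04020452871918678, 0.016631556674838066), 88.739501953125)
 handle 92 [0.43531866 0.18902012 0.16635648] ((0.43706366419792175, 0.1937164068222046), (0.06652336567640305, 0.011681122705340385), 89.39120483398438)
```

View pics/crop0.png

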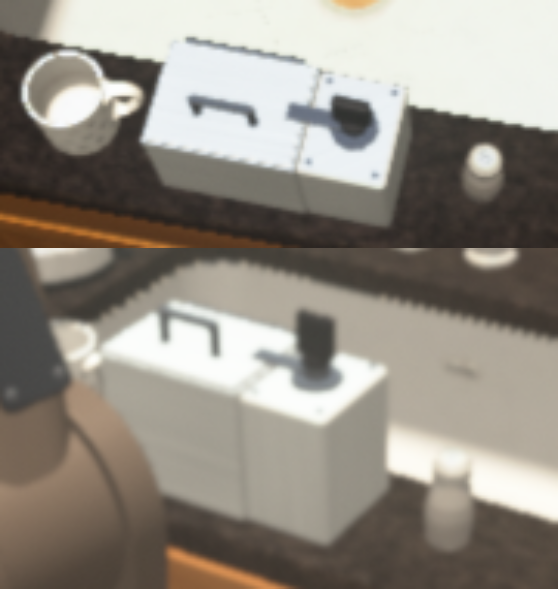

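The bin yaw is about -0.5°, with the knob at (0.451, 0.067) and the handle at (0.437, 0.191). I move above the knob with the jaws closing along x.

Call:
jog_arm(rows=[[[2.5,-5.2,1],[0,0,-9],1],[[5,-10.5,2],[0,0,-18],1],[[7.5,-15.7,2],[0,0,-27],1],[[10.1,-21,2],[0,0,-36],1],[[12.6,-26.2,2],[0,0,-45],1],[[15.1,-31.5,2],[0,0,-54],1],[[17.6,-36.7,2],[0,0,-63],1],[[20.2,-42,2],[0,0,-72],1]], newtons=40)

```text
clock: 1.1
position: [0.4018, 0.1706, 0.2468]
ee_rot: [-2.238, -2.204, -0.001]
force: [2.1, 0.8, -0.2]
width: 1.0
gripper_force: 0.0
```

Call:
jog_arm(rows=[[[2.5,-5.2,0],[0,0,0],1],[[5,-10.5,0],[0,0,-0.5],1],[[5,-10.5,0],[0,0,-0.5],1],[[5,-10.5,-1],[0,0,-0.5],1]])

```text
clock: 1.6
position: [0.4516, 0.0676, 0.2366]
ee_rot: [-2.243, -2.199, -0.001]
force: [0.4, 0.7, 0.1]
width: 1.0
gripper_force: 0.0
```

```bash
python3 - <<'E'
from h import *
d=arm.get_image("top"); save(d,"top1.png"); o=arm.observe(); print(o["position"],o["joints"],o["ft_torque"],o["force"])
d2=arm.get_image("scene"); save(d2,"scene1.png"); print(proj(d,[o["position"],[.451,.067,.174]]),proj(d2,[o["position"],[.451,.067,.174]]))
a=d["img"][170:270,200:340];b=d2["img"][120:270,210:370]
cv2.imwrite("pics/crop1.png",np.hstack([cv2.resize(a,(400,286)),cv2.resize(b,(400,286))])[:,:,::-1])
E
```

```text
[0.45045646 0.06821093 0.23497093] [-0.74997407  0.14794049  0.55651603  1.98574226 -0.09099386  1.03352906
 -0.16958043] [-0.07193499  0.10933143  0.01519791] [-0.70104639 -0.08530316 -1.38491287]
[[281.71771717 208.29804715]
 [283.54183935 216.15596642]] [[290.07525853 177.65241123]
 [291.30758058 198.45967509]]
```

View pics/crop1.png

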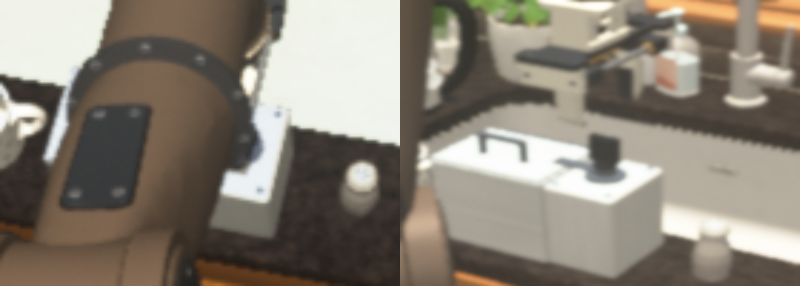

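The fingers straddle the knob in the scene view: tips are near crop (570,115) and (628,95), the knob near (605,150). I descend and grip.

Call:
jog_arm(rows=[[[0,0,-3],[0,0,0],1],[[0,0,-6],[0,0,0],1],[[0,0,-8],[0,0,0],1],[[0,0,-8],[0,0,0],0.3],[[0,0,-8],[0,0,0],0],[[0,0,-8],[0,0,0],0],[[0,0,-8],[0,0,0],0],[[0,0,-8],[0,0,0],0]], newtons=40)

```text
clock: 2.7
position: [0.4516, 0.0674, 0.1571]
ee_rot: [2.243, 2.2, 0.001]
force: [0.0, -0.2, -0.1]
width: 0.501
gripper_force: 0.0
```

```bash
cat > o.py <<'E'
from cell import arm
import numpy as np
o=arm.observe(); r=o["ee_rot"]; a=np.degrees(np.arctan2(-r[1],-r[0]))
print(round(o["clock"],2),"yaw",round(2*a-90,2),"pos",o["position"].round(4),"F",o["force"].round(1),"M",o["ft_torque"].round(3),"w",round(o["width"],3),"g",round(o["gripper_force"],1),"q7",o["joints"][6].round(3))
E
python3 o.py
```

```text
2.7 yaw -361.11 pos [0.4516 0.0674 0.1571] F [ 0.  -0.2 -0.1] M [-0.064  0.062  0.008] w 0.501 g 0.0 q7 -0.082
```

Call:
jog_arm(rows=[[[0,0,0],[0,0,0],0],[[0,0,0],[0,0,0],0],[[0,0,0],[0,0,0],0],[[0,0,0],[0,0,0],0],[[0,0,0],[0,0,0],0],[[0,0,0],[0,0,0],0]])

```text
clock: 3.45
position: [0.453, 0.0673, 0.1569]
ee_rot: [2.242, 2.198, 0.003]
force: [5.7, 0.5, -5.3]
width: 0.149
gripper_force: 40.0
```

```bash
sed -i 's/round(2\*a-90,2)/round((2*a-90+180)%360-180,2)/' o.py; python3 o.py
```

```text
3.45 yaw -1.13 pos [0.453  0.0673 0.1569] F [ 5.7  0.5 -5.3] M [-0.123 -1.214 -0.055] w 0.149 g 40.0 q7 -0.082
```

Call:
jog_arm(rows=[[[0.2,0,0],[0,0,2],0],[[0.2,0,0],[0,0,4],0],[[0.2,0,0],[0,0,6],0],[[0.2,0,0],[0,0,8],0],[[0.2,0,0],[0,0,8],0]])

```text
clock: 4.08
position: [0.4535, 0.0673, 0.1568]
ee_rot: [-2.083, -2.351, -0.0]
force: [-2.0, -0.7, 5.3]
width: 0.154
gripper_force: 40.0
```

```bash
python3 o.py
```

```text
4.08 yaw 6.92 pos [0.4535 0.0673 0.1568] F [-2.  -0.7  5.3] M [-0.087  0.433 -0.162] w 0.154 g 40.0 q7 0.048
```

Call:
jog_arm(rows=[[[0,0,0],[0,0,1],0],[[0,0,0],[0,0,2],0],[[0,0,0],[0,0,3],0],[[0,0,0],[0,0,4],0],[[0,0,0],[0,0,4],0]])

```text
clock: 4.7
position: [0.4535, 0.0674, 0.1568]
ee_rot: [2.001, 2.422, 0.0]
force: [-0.9, 0.1, 4.8]
width: 0.15
gripper_force: 40.0
```

```bash
python3 o.py
```

```text
4.7 yaw 10.87 pos [0.4535 0.0674 0.1568] F [-0.9  0.1  4.8] M [-0.085  0.394 -0.245] w 0.15 g 40.0 q7 0.111
```

Call:
jog_arm(rows=[[[0,0,0],[0,0,1],0],[[0,0,0],[0,0,2],0],[[0,0,0],[0,0,3],0],[[0,0,0],[0,0,3],0]])

```text
clock: 5.2
position: [0.4536, 0.0674, 0.1568]
ee_rot: [1.937, 2.473, 0.001]
force: [-1.6, 1.0, 4.8]
width: 0.151
gripper_force: 40.0
```

```bash
python3 o.py
```

```text
5.2 yaw 13.85 pos [0.4536 0.0674 0.1568] F [-1.6  1.   4.8] M [-0.122  0.276 -0.447] w 0.151 g 40.0 q7 0.158
```

Call:
jog_arm(rows=[[[0,0,0],[0,0,-4],0],[[0,0,0],[0,0,-8],0],[[0,0,0],[0,0,-12],0],[[0,0,0],[0,0,-15],0],[[0,0,0],[0,0,-18],0],[[0,0,0],[0,0,-21],0],[[0,0,0],[0,0,-23],0],[[0,0,0],[0,0,-24],0]])

```text
clock: 6.2
position: [0.453, 0.0673, 0.1568]
ee_rot: [-2.409, -2.016, 0.001]
force: [-3.0, 0.5, 9.0]
width: 0.152
gripper_force: 40.0
```

```bash
python3 o.py
```

```text
6.2 yaw -10.13 pos [0.453  0.0673 0.1568] F [-3.   0.5  9. ] M [-0.157  0.951  0.22 ] w 0.152 g 40.0 q7 -0.222
```

Call:
jog_arm(rows=[[[0,0,0],[0,0,-1],0],[[0,0,0],[0,0,-2],0],[[0,0,0],[0,0,-3],0],[[0,0,0],[0,0,-4],0],[[0,0,0],[0,0,-4],0]])

```text
clock: 6.82
position: [0.4529, 0.0674, 0.1568]
ee_rot: [-2.477, -1.932, 0.001]
force: [-3.0, 0.4, 8.8]
width: 0.148
gripper_force: 40.0
```

```bash
python3 o.py
```

```text
6.83 yaw -14.1 pos [0.4529 0.0674 0.1568] F [-3.   0.4  8.8] M [-0.095  1.071  0.14 ] w 0.148 g 40.0 q7 -0.284
```

Call:
jog_arm(rows=[[[0,0,0],[0,0,-1],0],[[0,0,0],[0,0,-2],0],[[0,0,0],[0,0,-3],0],[[0,0,0],[0,0,-4],0],[[0,0,0],[0,0,-4],0]])

```text
clock: 7.45
position: [0.4528, 0.0674, 0.1568]
ee_rot: [-2.542, -1.844, 0.002]
force: [-4.5, -0.1, 8.3]
width: 0.154
gripper_force: 40.0
```

```bash
python3 o.py
```

```text
7.45 yaw -18.08 pos [0.4528 0.0674 0.1568] F [-4.5 -0.1  8.3] M [-0.043  1.132  0.277] w 0.154 g 40.0 q7 -0.346
```

Call:
jog_arm(rows=[[[0,0,0],[0,0,-1],0],[[0,0,0],[0,0,-2],0],[[0,0,0],[0,0,-3],0],[[0,0,0],[0,0,-3],0]])

```text
clock: 7.95
position: [0.4527, 0.0674, 0.1568]
ee_rot: [-2.59, -1.777, 0.002]
force: [-4.8, -0.3, 10.2]
width: 0.152
gripper_force: 40.1
```

```bash
python3 o.py
```

```text
7.95 yaw -21.07 pos [0.4527 0.0674 0.1568] F [-4.8 -0.3 10.2] M [-0.085  1.161  0.436] w 0.152 g 40.1 q7 -0.393
```

Call:
jog_arm(rows=[[[0,0,0],[0,0,0],0],[[0,0,0],[0,0,5],0],[[0,0,0],[0,0,10],0],[[0,0,0],[0,0,15],0],[[0,0,0],[0,0,20],0],[[0,0,0],[0,0,25],0],[[0,0,0],[0,0,30],0],[[0,0,0],[0,0,34],0]])

```text
clock: 8.95
position: [0.4536, 0.0674, 0.1568]
ee_rot: [1.955, 2.459, 0.0]
force: [-1.0, 0.7, 5.7]
width: 0.148
gripper_force: 40.0
```

```bash
python3 o.py
```

```text
8.95 yaw 13.02 pos [0.4536 0.0674 0.1568] F [-1.   0.7  5.7] M [-0.043  0.269 -0.208] w 0.148 g 40.0 q7 0.144
```

Call:
jog_arm(rows=[[[0,0,0],[0,0,1],0],[[0,0,0],[0,0,2],0],[[0,0,0],[0,0,3],0],[[0,0,0],[0,0,4],0],[[0,0,0],[0,0,4],0]])

```text
clock: 9.57
position: [0.4537, 0.0674, 0.1568]
ee_rot: [1.872, 2.523, 0.001]
force: [0.0, 0.6, 4.7]
width: 0.15
gripper_force: 40.0
```

```bash
python3 o.py
```

```text
9.57 yaw 16.84 pos [0.4537 0.0674 0.1568] F [0.  0.6 4.7] M [ 0.012  0.156 -0.222] w 0.15 g 40.0 q7 0.205
```

Call:
jog_arm(rows=[[[0,0,0],[0,0,1],0],[[0,0,0],[0,0,2],0],[[0,0,0],[0,0,3],0],[[0,0,0],[0,0,4],0],[[0,0,0],[0,0,4],0]])

```text
clock: 10.2
position: [0.4538, 0.0674, 0.1568]
ee_rot: [1.781, 2.587, 0.001]
force: [1.3, -0.1, 5.2]
width: 0.151
gripper_force: 40.0
```

```bash
python3 o.py
```

```text
10.2 yaw 20.9 pos [0.4538 0.0674 0.1568] F [ 1.3 -0.1  5.2] M [ 0.116 -0.316 -0.17 ] w 0.151 g 40.0 q7 0.27
```

Call:
jog_arm(rows=[[[0,0,0],[0,0,1],0],[[0,0,0],[0,0,2],0],[[0,0,0],[0,0,3],0],[[0,0,0],[0,0,4],0],[[0,0,0],[0,0,4],0]])

```text
clock: 10.82
position: [0.4538, 0.0674, 0.1568]
ee_rot: [1.69, 2.648, 0.001]
force: [3.7, 1.9, 3.8]
width: 0.148
gripper_force: 40.0
```

```bash
python3 o.py
```

```text
10.82 yaw 24.9 pos [0.4538 0.0674 0.1568] F [3.7 1.9 3.8] M [ 0.285 -0.859 -0.244] w 0.148 g 40.0 q7 0.334
```

Call:
jog_arm(rows=[[[0,0,0],[0,0,1],0],[[0,0,0],[0,0,2],0],[[0,0,0],[0,0,3],0],[[0,0,0],[0,0,3],0]])

```text
clock: 11.32
position: [0.4539, 0.0675, 0.1569]
ee_rot: [1.62, 2.691, 0.001]
force: [4.9, 2.9, 2.6]
width: 0.154
gripper_force: 40.0
```

```bash
python3 o.py
```

```text
11.32 yaw 27.92 pos [0.4539 0.0675 0.1569] F [4.9 2.9 2.6] M [ 0.367 -1.068 -0.4  ] w 0.154 g 40.0 q7 0.382
```

Call:
jog_arm(rows=[[[0,0,0],[0,0,-5],0],[[0,0,0],[0,0,-11],0],[[0,0,0],[0,0,-17],0],[[0,0,0],[0,0,-23],0],[[0,0,0],[0,0,-29],0],[[0,0,0],[0,0,-35],0],[[0,0,0],[0,0,-41],0],[[0,0,0],[0,0,-46],0]])

```text
clock: 12.32
position: [0.4527, 0.0674, 0.1568]
ee_rot: [-2.544, -1.841, 0.002]
force: [0.1, 1.6, 9.2]
width: 0.151
gripper_force: 40.0
```

Call:
jog_arm(rows=[[[0,0,0],[0,0,-1],0],[[0,0,0],[0,0,-2],0],[[0,0,0],[0,0,-2],0]])

```text
clock: 12.7
position: [0.4526, 0.0674, 0.1568]
ee_rot: [-2.573, -1.8, 0.002]
force: [0.1, 0.1, 9.7]
width: 0.15
gripper_force: 40.0
```

```bash
python3 o.py
```

```text
12.7 yaw -20.04 pos [0.4526 0.0674 0.1568] F [0.1 0.1 9.7] M [0.255 0.151 0.117] w 0.15 g 40.0 q7 -0.378
```

Call:
jog_arm(rows=[[[0,0,0],[0,0,-1],0],[[0,0,0],[0,0,-2],0],[[0,0,0],[0,0,-3],0],[[0,0,0],[0,0,-4],0],[[0,0,0],[0,0,-4],0]])

```text
clock: 13.32
position: [0.4525, 0.0674, 0.1568]
ee_rot: [-2.634, -1.71, 0.002]
force: [-0.4, 1.8, 9.9]
width: 0.15
gripper_force: 40.0
```

```bash
python3 o.py
```

```text
13.32 yaw -24.04 pos [0.4525 0.0674 0.1568] F [-0.4  1.8  9.9] M [0.305 0.263 0.15 ] w 0.15 g 40.0 q7 -0.44
```

Call:
jog_arm(rows=[[[0,0,0],[0,0,-1],0],[[0,0,0],[0,0,-2],0],[[0,0,0],[0,0,-3],0],[[0,0,0],[0,0,-4],0],[[0,0,0],[0,0,-4],0]])

```text
clock: 13.95
position: [0.4524, 0.0675, 0.1568]
ee_rot: [-2.692, -1.617, 0.003]
force: [-1.2, 1.6, 10.5]
width: 0.149
gripper_force: 40.0
```

```bash
python3 o.py
```

```text
13.95 yaw -28.04 pos [0.4524 0.0675 0.1568] F [-1.2  1.6 10.5] M [0.325 0.372 0.186] w 0.149 g 40.0 q7 -0.502
```

Call:
jog_arm(rows=[[[0,0,0],[0,0,-1],0],[[0,0,0],[0,0,-2],0],[[0,0,0],[0,0,-3],0],[[0,0,0],[0,0,-3],0]])

```text
clock: 14.45
position: [0.4524, 0.0675, 0.1568]
ee_rot: [-2.734, -1.546, 0.003]
force: [-1.7, 2.3, 10.2]
width: 0.15
gripper_force: 40.0
```

```bash
python3 o.py
```

```text
14.45 yaw -31.02 pos [0.4524 0.0675 0.1568] F [-1.7  2.3 10.2] M [0.308 0.367 0.21 ] w 0.15 g 40.0 q7 -0.548
```

Call:
jog_arm(rows=[[[0,0,0],[0,0,-1],0],[[0,0,0],[0,0,-2],0],[[0,0,0],[0,0,-3],0],[[0,0,0],[0,0,-3],0]])

```text
clock: 14.95
position: [0.4523, 0.0676, 0.1568]
ee_rot: [-2.773, -1.474, 0.003]
force: [-1.3, 1.3, 10.6]
width: 0.153
gripper_force: 40.1
```

```bash
python3 o.py
```

```text
14.95 yaw -34.01 pos [0.4523 0.0676 0.1568] F [-1.3  1.3 10.6] M [0.368 0.465 0.45 ] w 0.153 g 40.1 q7 -0.595
```

Call:
jog_arm(rows=[[[0,0,0],[0,0,5],0],[[0,0,0],[0,0,11],0],[[0,0,0],[0,0,17],0],[[0,0,0],[0,0,24],0],[[0,0,0],[0,0,31],0],[[0,0,0],[0,0,38],0],[[0,0,0],[0,0,45],0],[[0,0,0],[0,0,52],0]])

```text
clock: 15.95
position: [0.4536, 0.0674, 0.1568]
ee_rot: [1.843, 2.544, 0.001]
force: [4.3, 1.5, 3.9]
width: 0.15
gripper_force: 40.0
```

Call:
jog_arm(rows=[[[0,0,0],[0,0,3],0],[[0,0,0],[0,0,6],0],[[0,0,0],[0,0,8],0],[[0,0,0],[0,0,9],0],[[0,0,0],[0,0,9],0]])

```text
clock: 16.58
position: [0.4538, 0.0674, 0.1568]
ee_rot: [1.642, 2.677, 0.001]
force: [4.1, 2.2, 2.6]
width: 0.152
gripper_force: 40.0
```

```bash
python3 o.py
```

```text
16.57 yaw 26.95 pos [0.4538 0.0674 0.1568] F [4.1 2.2 2.6] M [ 0.405 -1.049 -0.155] w 0.152 g 40.0 q7 0.365
```

Call:
jog_arm(rows=[[[0,0,0],[0,0,1],0],[[0,0,0],[0,0,2],0],[[0,0,0],[0,0,3],0],[[0,0,0],[0,0,4],0],[[0,0,0],[0,0,4],0]])

```text
clock: 17.2
position: [0.454, 0.0675, 0.1569]
ee_rot: [1.548, 2.733, 0.001]
force: [4.6, 2.5, 2.1]
width: 0.149
gripper_force: 40.0
```

```bash
python3 o.py
```

```text
17.2 yaw 30.95 pos [0.454  0.0675 0.1569] F [4.6 2.5 2.1] M [ 0.443 -1.116 -0.125] w 0.149 g 40.0 q7 0.429
```

Call:
jog_arm(rows=[[[0,0,0],[0,0,1],0],[[0,0,0],[0,0,2],0],[[0,0,0],[0,0,3],0],[[0,0,0],[0,0,4],0],[[0,0,0],[0,0,4],0]])

```text
clock: 17.82
position: [0.4541, 0.0676, 0.1569]
ee_rot: [1.451, 2.785, 0.001]
force: [5.1, 2.3, 2.3]
width: 0.151
gripper_force: 40.0
```

```bash
python3 o.py
```

```text
17.82 yaw 34.96 pos [0.4541 0.0676 0.1569] F [5.1 2.3 2.3] M [ 0.499 -1.267 -0.15 ] w 0.151 g 40.0 q7 0.493
```

Call:
jog_arm(rows=[[[0,0,0],[0,0,1],0],[[0,0,0],[0,0,2.5],0],[[0,0,0],[0,0,4],0],[[0,0,0],[0,0,5],0]])

```text
clock: 18.32
position: [0.4542, 0.0676, 0.1569]
ee_rot: [1.328, 2.846, 0.001]
force: [6.0, 2.6, 0.9]
width: 0.151
gripper_force: 40.0
```

```bash
python3 o.py
```

```text
18.32 yaw 39.98 pos [0.4542 0.0676 0.1569] F [6.  2.6 0.9] M [ 0.579 -1.341 -0.158] w 0.151 g 40.0 q7 0.574
```

Call:
jog_arm(rows=[[[0,0,0],[0,0,3],0],[[0,0,0],[0,0,7],0],[[0,0,0],[0,0,11],0],[[0,0,0],[0,0,15],0],[[0,0,0],[0,0,19],0],[[0,0,0],[0,0,23],0],[[0,0,0],[0,0,27],0],[[0,0,0],[0,0,31],0]])

```text
clock: 19.32
position: [0.4546, 0.0683, 0.1569]
ee_rot: [0.515, 3.097, 0.002]
force: [8.1, 4.4, -1.9]
width: 0.148
gripper_force: 40.0
```

```bash
python3 o.py
```

```text
19.32 yaw 71.1 pos [0.4546 0.0683 0.1569] F [ 8.1  4.4 -1.9] M [ 1.217 -1.79  -0.176] w 0.148 g 40.0 q7 1.075
```

Call:
jog_arm(rows=[[[0,0,0],[0,0,3],0],[[0,0,0],[0,0,6],0],[[0,0,0],[0,0,9],0],[[0,0,0],[0,0,12],0],[[0,0,0],[0,0,15],0],[[0,0,0],[0,0,15],0]])

```text
clock: 20.08
position: [0.4547, 0.0687, 0.1569]
ee_rot: [0.108, 3.137, 0.003]
force: [7.6, 6.7, -1.7]
width: 0.148
gripper_force: 40.0
```

```bash
python3 o.py
```

```text
20.07 yaw 86.04 pos [0.4547 0.0687 0.1569] F [ 7.6  6.7 -1.7] M [ 1.498 -1.866 -0.142] w 0.148 g 40.0 q7 1.317
```

Call:
jog_arm(rows=[[[0,0,0],[0,0,0],0.5],[[0,0,0],[0,0,0],0.5],[[0,0,0],[0,0,0],0.5],[[0,0,0],[0,0,0],0.5],[[0,0,2],[0,0,0],0.6],[[0,0,5],[0,0,0],0.7],[[0,0,8],[0,0,0],0.7],[[0,0,8],[0,0,-5],0.7]])

```text
clock: 21.08
position: [0.4545, 0.0676, 0.2387]
ee_rot: [0.252, 3.128, 0.002]
force: [-0.6, 0.2, -1.0]
width: 0.696
gripper_force: 0.0
```

Call:
jog_arm(rows=[[[-0.2,1.5,0],[0,0,-10],0.7],[[-0.4,3,0],[0,0,-20],0.7],[[-0.6,4.5,0],[0,0,-30],0.7],[[-0.8,6,0],[0,0,-40],0.7],[[-1,8,0],[0,0,-50],0.7],[[-1.2,10,0],[0,0,-60],0.7],[[-1.5,12.2,0],[0,0,-70],0.7],[[-1.6,12.4,0],[0,0,-80],0.7]])

```text
clock: 22.08
position: [0.4368, 0.193, 0.2364]
ee_rot: [-2.207, -2.235, 0.001]
force: [-0.1, 0.5, -0.2]
width: 0.7
gripper_force: 0.0
```

```bash
python3 o.py; python3 - <<'E'
from h import *
a=arm.get_image("top")["img"][170:270,200:340];b=arm.get_image("scene")["img"][120:270,190:370]
cv2.imwrite("pics/crop2.png",np.hstack([cv2.resize(a,(400,286)),cv2.resize(b,(400,333))[:286]])[:,:,::-1])
E
```

```text
22.07 yaw 0.71 pos [0.4368 0.193  0.2364] F [-0.1  0.5 -0.2] M [-0.132 -0.007 -0.056] w 0.7 g 0.0 q7 -0.438
```

View pics/crop2.png

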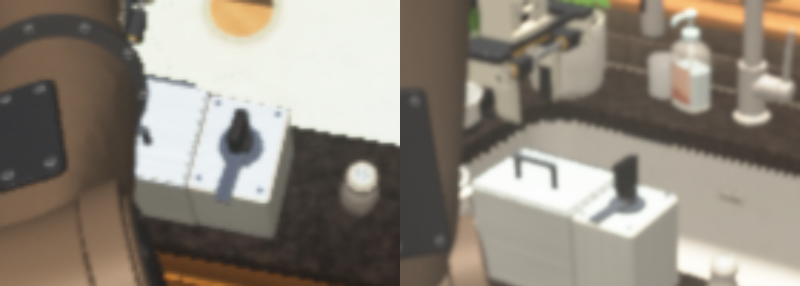

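The latch bar now points to the front (top crop: knob near (240,130), bar tip near (228,195)) and the lid is free. I descend on the handle and grip it.

Call:
jog_arm(rows=[[[0,-0.2,-3],[0,0,-0.7],0.7],[[0,-0.2,-6],[0,0,-0.7],0.5],[[0,-0.2,-8.6],[0,0,-0.7],0.4],[[0,-0.2,-8.6],[0,0,-0.7],0],[[0,-0.2,-8.6],[0,0,-0.7],0],[[0,-0.2,-8.6],[0,0,-0.7],0],[[0,-0.2,-8.6],[0,0,-0.7],0],[[0,-0.2,-8.6],[0,0,-0.7],0]], newtons=30)

```text
clock: 23.18
position: [0.4389, 0.1896, 0.1516]
ee_rot: [2.217, 2.224, 0.005]
force: [4.2, -0.6, 1.7]
width: 0.097
gripper_force: 30.0
```

Call:
jog_arm(rows=[[[0,0,0],[0,0,0],0],[[0,0,0],[0,0,0],0],[[0,0,0],[0,0,0],0]])

```text
clock: 23.55
position: [0.4389, 0.1896, 0.1516]
ee_rot: [2.217, 2.224, 0.004]
force: [4.5, 0.1, 4.9]
width: 0.099
gripper_force: 30.0
```

```bash
python3 o.py; python3 - <<'E'
from h import *
w=np.load("top0.npz")["w"].reshape(-1,3); w=w[np.isfinite(w).all(1)]
s=w[(abs(w[:,1]-.19)<.14)&(w[:,2]>.14)&(w[:,0]>.5)&(w[:,0]<1)]
print("behind:",len(s),np.percentile(s,[0,5,50,95],axis=0).round(3) if len(s) else "")
o=arm.observe(); print(o["joints"].round(3))
d=.0155
for t in np.linspace(0,1.25,15)[1:]:
    b=.45*t
    e=np.array([-np.cos(t),np.sin(t)]);n=np.array([np.sin(t),np.cos(t)])
    bar=.072*e+.034*n; tool=np.array([-np.sin(b),-np.cos(b)])
    tcp=bar+d*tool; sh=(tcp-np.array([-.072,.034-d]))*100
    y=np.array([-np.cos(b),np.sin(b)]) # toward -x side finger
    pts=[tcp+y*k for k in(.005,.024)]
    print(round(t,2),sh.round(2),"turn",round(np.degrees(b),1),"clr mm",min((p@n-.003)*1e3 for p in pts).round(1))
E
```

```text
23.55 yaw 0.17 pos [0.4389 0.1896 0.1516] F [4.5 0.1 4.9] M [-0.202 -1.055 -0.065] w 0.099 g 30.0 q7 -0.392
behind: 1458 [[0.501 0.098 0.14 ]
 [0.809 0.162 0.164]
 [0.891 0.219 0.339]
 [0.995 0.26  0.407]]
[-0.769  0.283  0.309  2.038 -0.115  0.833 -0.392]
0.09 [0.27 0.63] turn 2.3 clr mm 14.3
0.18 [0.59 1.23] turn 4.6 clr mm 13.2
0.27 [0.97 1.8 ] turn 6.9 clr mm 12.1
0.36 [1.39 2.32] turn 9.2 clr mm 11.1
0.45 [1.86 2.81] turn 11.5 clr mm 10.1
0.54 [2.37 3.24] turn 13.8 clr mm 9.2
0.62 [2.92 3.63] turn 16.1 clr mm 8.3
0.71 [3.5  3.96] turn 18.4 clr mm 7.5
0.8 [4.1  4.24] turn 20.7 clr mm 6.7
0.89 [4.73 4.46] turn 23.0 clr mm 6.0
0.98 [5.37 4.62] turn 25.3 clr mm 5.4
1.07 [6.02 4.73] turn 27.6 clr mm 4.8
1.16 [6.67 4.77] turn 29.9 clr mm 4.3
1.25 [7.33 4.74] turn 32.2 clr mm 3.8
```

Call:
jog_arm(rows=[[[0.4,0,0.6],[0,2.3,0],0],[[0.8,0,1.2],[0,4.6,0],0],[[1.2,0,1.8],[0,6.9,0],0],[[1.6,0,2.3],[0,9.2,0],0],[[2.1,0,2.8],[0,11.5,0],0],[[2.6,0,3.2],[0,13.8,0],0],[[3.1,0,3.6],[0,16.1,0],0],[[3.7,0,4.0],[0,18.4,0],0]])

```text
clock: 24.55
position: [0.4702, 0.1891, 0.1906]
ee_rot: [-2.038, -2.047, 0.343]
force: [-8.4, -1.9, 3.9]
width: 0.095
gripper_force: 30.0
```

```bash
python3 o.py; python3 -c "
from cell import arm
print(arm.observe()['joints'].round(3))"
```

```text
24.55 yaw 0.25 pos [0.4702 0.1891 0.1906] F [-8.4 -1.9  3.9] M [-0.489  1.91  -0.017] w 0.095 g 30.0 q7 -0.211
[-0.603  0.483  0.302  1.673 -0.244  1.334 -0.211]
```

Call:
jog_arm(rows=[[[0.5,0,0.2],[0,2.3,0],0],[[1.1,0,0.4],[0,4.6,0],0],[[1.8,0,0.6],[0,6.9,0],0],[[2.4,0,0.7],[0,9.2,0],0],[[3.1,0,0.8],[0,11.5,0],0],[[3.7,0,0.8],[0,13.8,0],0],[[4.0,0,0.8],[0,15,0],0],[[4.0,0,0.8],[0,15,0],0]])

```text
clock: 25.55
position: [0.5134, 0.1885, 0.2003]
ee_rot: [-1.885, -1.89, 0.57]
force: [-0.9, -3.5, 14.9]
width: 0.095
gripper_force: 30.0
```

```bash
python3 o.py; python3 - <<'E'
from h import *
print(arm.observe()['joints'].round(3))
d=arm.get_image("scene"); b=d["img"][110:270,170:370]
cv2.imwrite("pics/crop3.png",cv2.resize(b,(700,560))[:,:,::-1])
E
```

```text
25.55 yaw 0.16 pos [0.5134 0.1885 0.2003] F [-0.9 -3.5 14.9] M [-0.743  1.577  0.351] w 0.095 g 30.0 q7 -0.153
[-0.491  0.708  0.292  1.354 -0.306  1.69  -0.153]
```

View pics/crop3.png

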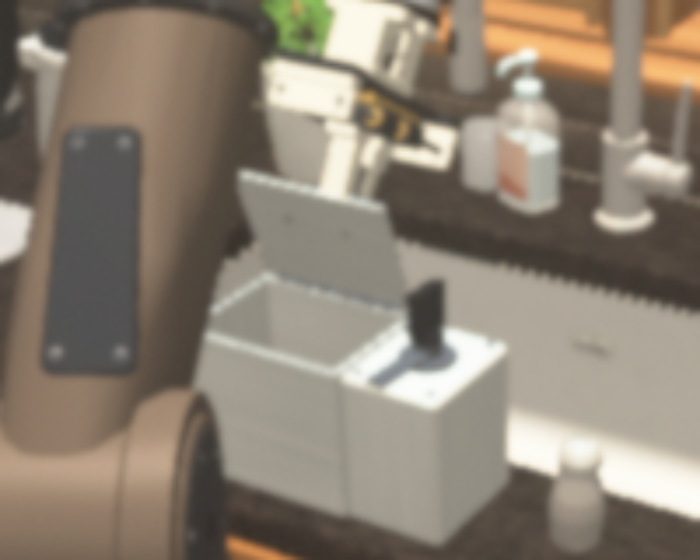

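The lid stands at about 1.25 rad in this view, with its plate at about (240–410, 170–310). I open the fingers slightly and back out along the tool axis.

Call:
jog_arm(rows=[[[0,0,0],[0,0,0],0.16],[[0,0,0],[0,0,0],0.17],[[0.3,0,0.4],[0,0,0],0.18],[[0.8,0,1.2],[0,0,0],0.2],[[1.6,0,2.5],[0,0,0],0.25],[[2.7,0,4.2],[0,0,0],0.3],[[4.3,0,6.7],[0,0,0],0.3],[[6,0,9.5],[0,0,0],0.3]])

```text
clock: 26.6
position: [0.575, 0.1893, 0.2949]
ee_rot: [-1.887, -1.893, 0.566]
force: [0.5, -0.1, 0.2]
width: 0.303
gripper_force: 0.0
```

```bash
python3 o.py; python3 - <<'E'
from h import *
print(arm.observe()['joints'].round(3))
d=arm.get_image("scene"); b=d["img"][90:270,150:390]
cv2.imwrite("pics/crop4.png",cv2.resize(b,(720,540))[:,:,::-1])
w=cloud(d)[150:215,225:300].reshape(-1,3)
w=w[np.isfinite(w).all(1)&(w[:,2]>.15)&(w[:,1]>.11)&(w[:,0]>.44)&(w[:,0]<.53)&(w[:,1]<.25)&(w[:,2]<.25)]
p=np.polyfit(w[:,2],w[:,0],1); print(len(w),"lid angle",np.pi/2+np.arctan(p[0]))
E
```

```text
26.6 yaw 0.19 pos [0.575  0.1893 0.2949] F [ 0.5 -0.1  0.2] M [-0.002 -0.642 -0.042] w 0.303 g 0.0 q7 -0.185
[-0.444  0.756  0.309  1.023 -0.319  1.964 -0.185]
906 lid angle 1.283004892237807
```

View pics/crop4.png

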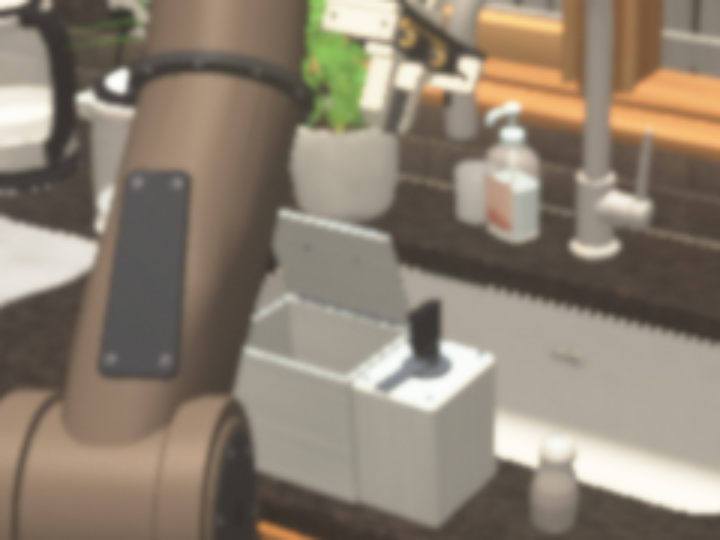

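The lid stands open by itself at about 1.28 rad (plate at about (280–405, 210–320)), the latch bar is clear, the shaker is untouched, and the gripper is free above. I let the arm settle briefly, then hand in.

Call:
jog_arm(rows=[[[0,0,0],[0,0,0],0.3],[[0,0,0],[0,0,0],0.3]])

```text
clock: 26.9
position: [0.574, 0.1894, 0.2931]
ee_rot: [-1.886, -1.892, 0.567]
force: [0.7, 0.3, 0.4]
width: 0.302
gripper_force: 0.0
```

```bash
python3 -c "
from cell import arm
print(arm.sign_off())"
```

```text
the job is handed in; nothing more can be done
None
```

I handed the job in at about 27 s with no verdict returned: the knob broke free after four half-strokes and is turned to about 1.48 rad, the lid stands open at about 1.28 rad, and the gripper is clear. I saw nothing disturbed, though I only checked the salt shaker by eye.

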